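# Tighten the wing nut at the bottom of the green filter housing

## Robot

A 6-joint arm with a two-finger parallel gripper is mounted at the origin on the work surface. World frame = base frame: x ahead of the robot, y to its left, z up, the work surface at z = 0. Lengths are in mm, angles in rad, forces in N, time in s.
With the tool pointing down it reaches from about 275 to 1000 mm from the base axis. Payload 8.4 kg.
Tool frame: the origin (TCP) lies at the centre of the arm's flange, where the gripper is bolted on; the fingertips stand 173 mm ahead of it and the grasp point (between the pads) lies 155 mm ahead of it (r.nose_length is the distance from the TCP to the fingertips, in mm); z points along the fingers, y is the direction in which the jaws open and shut (so a half turn about z gives the same grasp; the last joint's range is limited). The gripper opens to 85 mm and grips with 20 to 120 N. Pads are 22 mm wide; open, the fingers measure 114 mm over their backs; the gripper's body (76 mm by 85 mm) begins 54 mm behind the grasp point. The pads swing forward as they close: fully open they stand 13 mm farther back than shut.
Start: joints at [-1.227, 0.353, 1.633, -0, 1.155, -0.002], TCP at [211.842, -588.007, 404.681] pointing down, gripper open.
Joint ranges: [-2.63, 2.63], [-0.92, 2.1], [0.06, 2.66], [-1.3, 4.44], [0, 2.69], [-3.02, 3.02]. Speed limits (rad/s): [2.22, 2.22, 2.79, 3.14, 3.14, 3.14].

## Interface

Orientations are given as [roll, pitch, yaw] about the fixed x, y, z axes, in that order (R = Rz(yaw) Ry(pitch) Rx(roll)).
In Python, from rig import r, grab_frame, workorder gives the robot as it stands.
- The arm moves only by the tool carry_out, never from a script. Its argument "steps" is a list that holds one entry, the list of rows, each a list of 5 numbers: the opening in per cent of the stroke, from 0 (shut) to 100 (fully open), then the shift along the tool's x, y, z in m, then the turn about the tool's z in degrees. In form: [[[jaw, x, y, z, spin], ...]]. A call has 1 to 8 rows; each row is the pose to reach, as a shift and turn from the pose measured when the call began, along the tool's axes at that moment; what a row does not reach only later rows make up. A row lasts 1/10 s, in which the tool goes at most 50 mm and 8.59 degrees, less where a joint would pass 70% of its speed; a pose out of reach is approached as far as the arm can. A call with a gripper value outside its range is refused whole. The fingers move at their own pace and stop on an object; "squeeze" is the grip in N (left out, the last holds). Time passes only in rows, so rows that repeat a pose let the fingers close. It gives the time, the measured TCP pose, the force and the opening at its end, in the units of the state.
- r.sense(): the state, without advancing time (a new reading comes with each control period).
- grab_frame(name): name is "scene" or "top" or "wrist"; returns a dict with "image" (400x640x3 uint8, red, green, blue), "intrinsics" (3x3 intrinsics, pixels), "eye" and "rotation" of the camera in the world; the wrist camera has in their place "T_tool_cam" (4x4, takes a point from camera to tool coordinates, whose origin is the TCP and whose axes are the flange's). Camera axes: x right, y up, looking along -z (the intrinsics and any distortion apply to the point x, -y, -z); pixel columns grow to the right and rows downward; lengths in mm; the calibration is good to about 2 mm. A picture is of the moment at which its call begins: read the wrist's pose just before it. There is no depth.
- workorder.sign_off(): hands the job in, once; it reports no verdict.
The state is a dict: "clock": time; "qpos": joint angles; "qvel": joint speeds; "joint_efforts": joint torques, N m; "eef_pos": TCP position; "tcp_rot": TCP orientation; "contact_force": force on the tool from outside, world axes, zero at the start; "wrist_torque": the same for the moment, N m; "opening": opening from 0.0 (shut) to 1.0 (fully open).
Only numpy, scipy, OpenCV 4.12 (cv2) and the standard library are available. Lean on these libraries where they do the work, as an engineer would, in place of code of your own. Each camera call takes 0.05 s, during which the arm holds its last target.

## Task

Take the yellow-handled socket key out of its cup, lower it right down into the green-collared filter housing so that its jaws straddle the wing nut at the bottom, and turn it clockwise until the nut stops. Leave the key standing seated in that housing, and leave the nut in the blue-collared housing as it is.

Things in the scene. Friction and masses are not known exactly. Their poses are not given: they have to be found in the camera images.
- key_handle (a point): Centre of the socket key's yellow handle block, 70 long (this x) x 20 (y, grip this) x 30 mm high. The key, 175 mm tall, 0.3 kg, stands in a clear cup (rim 50 mm high). This point is 160 mm above its foot: two jaws 30 mm long, 32 mm wide, beside an open slot 22 mm wide along x, in a head 50 mm across. z is up the key. The red-handled driver is not wanted.
- green_wing (a point): Top centre of the orange wing nut, on the axis of the fixed green-collared housing: a bar 44 mm long (this x; turns with the nut), 9 thick, 24.5 high, on the floor of a bore 68 mm wide, 93 deep. Rim 105 mm, floor 12 mm above bench. Line the handle up with the wing to lower the key; jaws resting on the floor put the handle centre 172 mm above the bench. z up.
- green_nut (a joint): Angle of that nut about its upright axis, rad, growing clockwise seen from above. Starts loose at 0 to 0.25; hard stop (tight) at 0.9, where the wing points at two white marks on the rim. Light friction, 0.08 N m; stays where left. The jaws have 0.37 rad (21 degrees) of play either side of the wing, so turn the handle that much further than the nut.
- blue_nut (a joint): Angle of the same kind of nut in the identical but blue-collared housing, rad, clockwise seen from above, starting at 0 to 0.25. To be left as it is.
There are look-alikes about, which are no part of the job. Leave any orange or purple look-alike of the part that bears key_handle alone.

How it is judged (in metres and radians):
On the way:
1. the key is down over the wing nut of the green housing, its jaws either side of the wing, before the nut has been turned (horizontal distance between key_handle and green_wing below 0.025 m and height (world z) of key_handle below 0.187 m and value of joint green_nut below 0.6 rad), for 0.1 s.
At the end, for the whole second after the job is handed in: The green housing's nut is within 0.18 rad (10 degrees) of its tight stop (joint above 0.72), and the key stands in that housing with its jaws down beside the wing: handle centre lower than 187 mm above the bench and within 35 mm of the nut's axis, the key within 0.2 rad of upright (value of joint green_nut above 0.72 rad and horizontal distance between key_handle and green_wing below 0.035 m and height (world z) of key_handle below 0.187 m and angle between key_handle's own z axis and vertical below 0.2 rad); the robot touches nothing.
It fails at once if the blue housing's nut is turned (beyond 0.4 rad) (value of joint blue_nut above 0.4 rad).
It also fails if it takes over 42 s, if anything falls off the work surface, if the arm or the gripper's body presses on something with over 40 N, if the wrist force passes 120 N, or if a joint passes its speed limit or range.

## Working session

There is one attempt and no reset: what is moved stays moved. The work goes in short steps, Python scripts to look and compute and a tool call to move; the robot and the scene stay as the last step left them, time stands still between calls to the robot, and variables do not carry over. Pictures are saved under pics/ and viewed, and the job is handed in when it is done.

Besides the shell and the picture viewer there is one more tool, called by a JSON object that holds its "api" and its "payload", one argument or row to a line. carry_out: Moves the arm, as the interface text tells. Its arguments: {"type":"object","properties":{"steps":{"type":"array","items":{"type":"array","items":{"type":"array","items":{"type":"number"}}}},"squeeze":{"type":"number"}},"required":["steps"]}

```bash
mkdir -p pics; ls; cat > h.py <<'E'
import numpy as np, cv2, json
from rig import r, grab_frame, workorder
def snap(cam,fn):
    s=r.sense(); f=grab_frame(cam); cv2.imwrite('pics/'+fn,f['image'][:,:,::-1]); 
    d={k:(np.asarray(v).tolist() if not isinstance(v,str) else v) for k,v in f.items() if k!='image'}
    d['eef']=np.asarray(s['eef_pos']).tolist(); d['rot']=np.asarray(s['tcp_rot']).tolist()
    json.dump(d,open('pics/'+fn+'.json','w')); return f,s
E
python3 - <<'E'
from h import *
for c in ('scene','top','wrist'):
    f,s=snap(c,c+'0.png'); print({k:v for k,v in f.items() if k!='image'})
print(s)
E
```

```text
pics
{'intrinsics': array([[377.94280469,   0.        , 315.24879102],
       [  0.        , 377.94280469, 199.89001512],
       [  0.        ,   0.        ,   1.        ]]), 'eye': array([940.36132006, 371.61656439, 791.65496047]), 'rotation': array([0.63808846, 0.01218801, 2.36442196])}
{'intrinsics': array([[378.29053089,   0.        , 320.29494903],
       [  0.        , 378.29053089, 200.29849355],
       [  0.        ,   0.        ,   1.        ]]), 'eye': array([431.14359691, -14.18241455, 934.31861421]), 'rotation': array([ 2.01633571e-01,  1.43380000e-03, -1.58096569e+00])}
{'intrinsics': array([[280.2157261 ,   0.        , 324.20951013],
       [  0.        , 280.2157261 , 202.10733828],
       [  0.        ,   0.        ,   1.        ]]), 'T_tool_cam': array([[-9.72058819e-04,  9.51053938e-01,  3.09023400e-01,
         7.99001152e+01],
       [ 9.99999407e-01,  1.07598874e-03, -1.65893863e-04,
         3.14438205e-01],
       [-4.90279711e-04,  3.09023056e-01, -9.51054420e-01,
         3.08542417e+01],
       [ 0.00000000e+00,  0.00000000e+00,  0.00000000e+00,
         1.00000000e+00]])}
{'clock': 0.1, 'qpos': array([-1.22739746e+00,  3.53583654e-01,  1.63406833e+00, -2.32451641e-05,
        1.15520456e+00, -2.39120450e-03]), 'qvel': array([-0.00077229, -0.00188054, -0.00152829,  0.0005853 , -0.00122936,
       -0.00150135]), 'joint_efforts': array([-3.41533053e-06, -6.06351185e+01, -3.42816746e+01, -1.99073379e-04,
        3.80551064e-03,  4.02590047e-06]), 'eef_pos': array([ 211.76686184, -587.8016308 ,  404.02997793]), 'tcp_rot': array([-3.14032872e+00,  1.82323389e-05,  3.45799480e-01]), 'contact_force': array([-0.27987079,  0.08336501, -0.02412686]), 'wrist_torque': array([ 0.02509739, -0.01824895,  0.00732457]), 'opening': 0.99889130960398}
```

View pics/scene0.png

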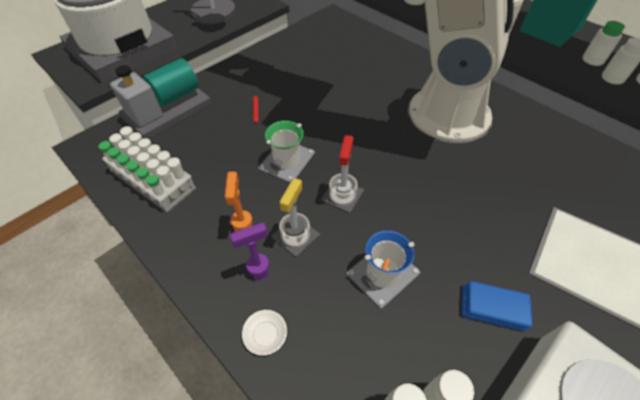

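View pics/top0.png

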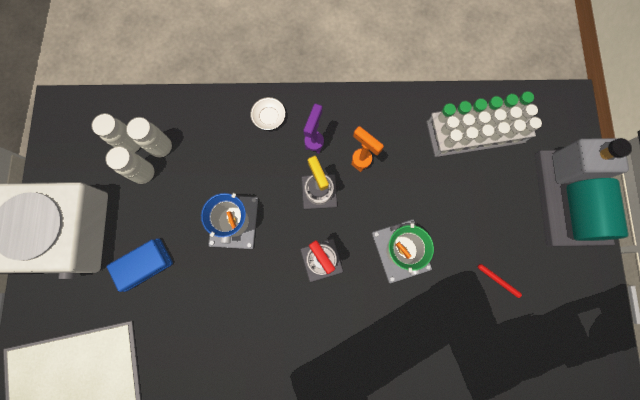

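View pics/wrist0.png

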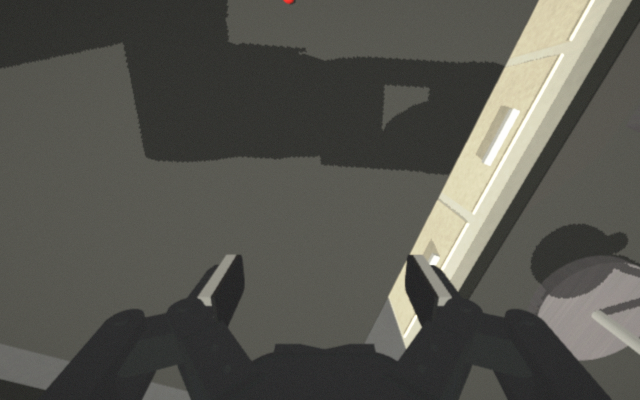

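The top view shows four similar T-handled tools: yellow (317,172), purple (313,118), orange (368,140) and a red driver (321,257). The yellow one in the cup at (319,190) fits the task. The green housing is at (411,247) and the blue one at (224,215).

```bash
cat >> h.py <<'E'
from scipy.spatial.transform import Rotation as Ro
def load(fn):
    d=json.load(open('pics/'+fn+'.json')); im=cv2.imread('pics/'+fn)
    K=np.array(d['intrinsics'])
    if 'eye' in d: R=Ro.from_euler('xyz',d['rotation']).as_matrix(); e=np.array(d['eye'])
    else:
        T=np.array(d['T_tool_cam']); Rt=Ro.from_euler('xyz',d['rot']).as_matrix()
        R=Rt@T[:3,:3]; e=Rt@T[:3,3]+np.array(d['eef'])
    return im,K,R,e
def ray(c,uv):
    im,K,R,e=c; v=np.linalg.solve(K,[uv[0],uv[1],1]); v=R@np.array([v[0],-v[1],-v[2]]); return v/np.linalg.norm(v)
def onz(c,uv,z):
    d=ray(c,uv); e=c[3]; return e+d*(z-e[2])/d[2]
def tri(c1,p1,c2,p2):
    d1,d2=ray(c1,p1),ray(c2,p2)
    A=np.stack([d1,-d2],1); s=np.linalg.lstsq(A,c2[3]-c1[3],rcond=None)[0]
    a=c1[3]+s[0]*d1;b=c2[3]+s[1]*d2; return (a+b)/2,np.linalg.norm(a-b)
def proj(c,P):
    im,K,R,e=c; v=R.T@(np.asarray(P)-e); v=K@np.array([v[0],-v[1],-v[2]]); return v[:2]/v[2]
def hsvmask(im,lo,hi,box=None):
    h=cv2.cvtColor(im,cv2.COLOR_BGR2HSV); m=cv2.inRange(h,np.array(lo),np.array(hi))
    if box: z=np.zeros_like(m); x0,y0,x1,y1=box; z[y0:y1,x0:x1]=m[y0:y1,x0:x1]; m=z
    return m
def crop(fn,out,box,k):
    im=cv2.imread('pics/'+fn); x0,y0,x1,y1=box
    cv2.imwrite('pics/'+out,cv2.resize(im[y0:y1,x0:x1],None,fx=k,fy=k,interpolation=cv2.INTER_CUBIC))
E
python3 - <<'E'
from h import *
for fn,bx in (('top0.png',(290,140,350,215)),('scene0.png',(260,170,330,250))):
    c=load(fn); m=hsvmask(c[0],(20,100,60),(33,255,255),bx)
    n,l,st,ce=cv2.connectedComponentsWithStats(m); i=1+np.argmax(st[1:,4]); print(fn,st[i],ce[i])
    p=np.argwhere(l==i)[:,::-1].astype(np.float32); print(cv2.minAreaRect(p),cv2.boxPoints(cv2.minAreaRect(p)))
t,s=load('top0.png'),load('scene0.png')
for fn,bx in (('top0.png',(360,210,450,290)),('scene0.png',(255,110,315,180))):
    c=load(fn); m=hsvmask(c[0],(50,100,40),(80,255,255),bx); p=np.argwhere(m>0)[:,::-1].astype(np.float32)
    hull=cv2.convexHull(p); print(fn,'green',len(p),cv2.fitEllipse(hull))
    m=hsvmask(c[0],(5,150,100),(16,255,255),bx); p=np.argwhere(m>0)[:,::-1].astype(np.float32); print('wing',len(p), cv2.minAreaRect(p) if len(p)>2 else 0)
def tile(a,b):
    a=cv2.imread('pics/'+a);b=cv2.imread('pics/'+b);h=max(a.shape[0],b.shape[0])
crop('top0.png','t1.png',(270,90,450,290),3); crop('scene0.png','s1.png',(220,110,420,290),3)
E
```

```text
top0.png [307 155  22  36 378] [317.65079365 172.27248677]
((317.7525939941406, 172.4433135986328), (35.33404541015625, 10.965738296508789), 66.03751373291016) [[305.56702 158.52579]
 [315.58765 154.07217]
 [329.93817 186.36084]
 [319.91754 190.81445]]
scene0.png [279 178  24  35 465] [290.49247312 194.6       ]
((290.4461669921875, 194.46923828125), (14.38802719116211, 36.34217834472656), 29.744882583618164) [[275.18463 206.67693]
 [293.2154  175.1231 ]
 [305.7077  182.26155]
 [287.67694 213.81538]]
top0.png green 768 ((410.98138427734375, 247.1300048828125), (44.11838912963867, 46.13869094848633), 143.33726501464844)
wing 82 ((402.92919921875, 249.56195068359375), (17.873695373535156, 5.173964500427246), 48.8140754699707)
scene0.png green 402 ((284.0626220703125, 133.3514404296875), (27.720666885375977, 39.25608444213867), 86.41134643554688)
wing 0 0
```

View pics/t1.png

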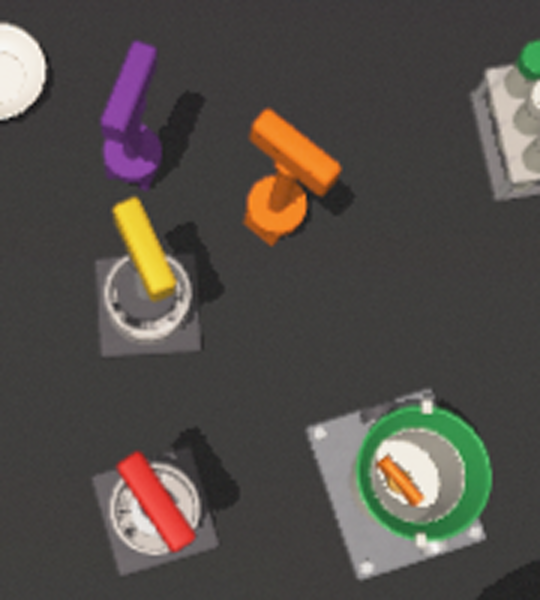

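View pics/s1.png

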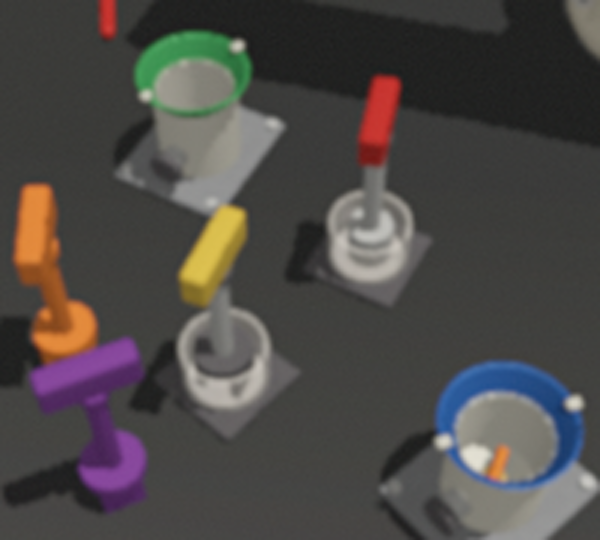

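The crops show the yellow handle above the clear cup with the grey head (t1 crop 145,250; s1 crop 213,255). The orange and purple look-alikes stand on their own, and the red one is the driver. The green housing has its orange wing visible at t1 (400,480).

```bash
python3 - <<'E'
from h import *
t,s=load('top0.png'),load('scene0.png')
print('key',tri(t,(317.7,172.3),s,(290.45,194.5)))
# top face long edges in top view
import itertools
for (a,b) in (((310.5,156.3),(325,188.6)),):
    A,B=onz(t,a,165),onz(t,b,165); print(A,B,np.degrees(np.arctan2(*(A-B)[[1,0]])),np.linalg.norm(A-B))
# scene: two top ends
print('green rim',tri(t,(411,247.1),s,(284.06,133.4)), onz(t,(411,247.1),105))
w=(402.93,249.56); print('wing z36',onz(t,w,36.5), onz(t,w,30))
a=np.radians(48.8)
A,B=onz(t,(w[0]+9*np.cos(a),w[1]+9*np.sin(a)),36.5),onz(t,(w[0]-9*np.cos(a),w[1]-9*np.sin(a)),36.5)
print(A,B,np.degrees(np.arctan2(*(A-B)[[1,0]])),np.linalg.norm(A-B))
# marks
for p in ((270+428/3,90+407/3),(270+421/3,90+541/3)): print('mark',onz(t,p,105))
# cups
print('cup base', onz(t,(270+148/3,90+295/3),50))
E
```

```text
key (array([647.94580843,  -9.90252621, 167.83042645]), np.float64(0.16916267635956356))
[684.10847008   5.1768033  165.        ] [613.24235254 -24.76006515 165.        ] 22.901268148491464 76.92998575583644
green rim (array([ 494.07228116, -211.52134059,  102.36109302]), np.float64(1.605481097526808)) [ 494.38715625 -211.53585722  105.        ]
wing z36 [ 494.03298235 -208.47204837   36.5       ] [ 494.48828702 -209.87866058   30.        ]
[ 478.07319581 -221.5480622    36.5       ] [ 510.10762799 -195.30192932   36.5       ] -140.67189209594963 41.41333525016168
mark [ 541.40530614 -217.95078941  105.        ]
mark [ 444.57953729 -207.19979471  105.        ]
cup base [641.26377888 -12.74178656  50.        ]
```

```bash
cat >> h.py <<'E'
def rel(P,yawdeg=None):
    s=r.sense(); R=Ro.from_euler('xyz',s['tcp_rot']).as_matrix()
    d=R.T@(np.asarray(P,float)-s['eef_pos']); yaw=np.degrees(s['tcp_rot'][2])
    # spin about tool z (down): +spin = -yaw
    print('t',s['clock'],'pos',s['eef_pos'].round(1),'rpy',np.degrees(s['tcp_rot']).round(2),'F',s['contact_force'].round(1),'T',s['wrist_torque'].round(2),'open',round(float(s['opening']),3))
    print('shift mm',d.round(1),'norm',np.linalg.norm(d).round(1),'spin',None if yawdeg is None else round(yaw-yawdeg,2))
E
python3 - <<'E'
from h import *
rel((648,-10,404),22.9)
E
```

```text
t 0.15 pos [ 211.8 -587.8  404.1] rpy [-179.94   -0.     19.81] F [-0.3  0.2  0.5] T [ 0.05 -0.08  0.03] open 1.001
shift mm [ 6.063e+02 -3.958e+02  6.000e-01] norm 724.0 spin -3.09
```

{"api": "carry_out", "payload": {
  "steps": [
    [[100,0.041,-0.027,0,0],[100,0.082,-0.053,0,0],[100,0.122,-0.08,0,0],[100,0.163,-0.107,0,0],[100,0.204,-0.133,0,0],[100,0.245,-0.16,0,0],[100,0.286,-0.187,0,0],[100,0.326,-0.213,0,0]]
  ]
}}

```text
clock: 0.95
eef_pos: [447.1, -275.1, 404.4]
tcp_rot: [-3.141, -0.0, 0.346]
contact_force: [0.3, -0.7, -0.3]
opening: 0.999
```

```bash
python3 - <<'E'
from h import *
snap('wrist','w1.png')
rel((648,-10,404),22.9)
E
```

```text
t 1.0 pos [ 450.3 -270.8  404.4] rpy [-179.83   -0.18   19.9 ] F [ 2.3  4.  -0.8] T [ 0.16 -0.1   0.01] open 0.999
shift mm [ 274.7 -177.9    1.8] norm 327.3 spin -3.0
```

View pics/w1.png

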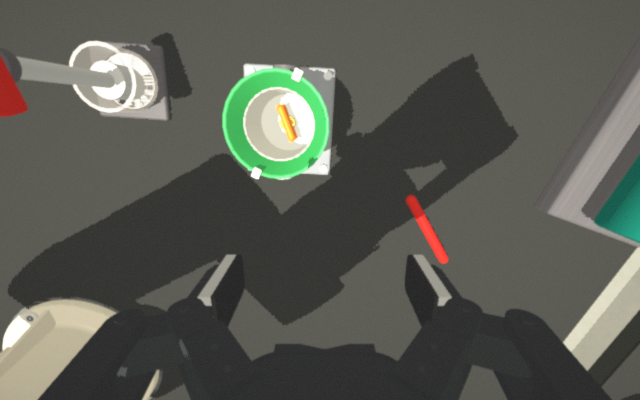

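The wrist view shows the green housing with its rim at about (276,123) and the wing at (287,122), bar tilted. The red driver is at the left edge.

```bash
python3 - <<'E'
from h import *
c=load('w1.png'); t=load('top0.png')
bx=(220,60,340,185)
m=hsvmask(c[0],(50,100,40),(80,255,255),bx); p=np.argwhere(m>0)[:,::-1].astype(np.float32); e=cv2.fitEllipse(cv2.convexHull(p)); print(e)
print('rim',onz(c,e[0],105), tri(t,(411,247.1),c,e[0]))
m=hsvmask(c[0],(5,150,60),(22,255,255),bx); p=np.argwhere(m>0)[:,::-1].astype(np.float32); q=cv2.minAreaRect(p);print(q)
print('wing',onz(c,q[0],36.5),tri(t,(402.93,249.56),c,q[0]))
b=cv2.boxPoints(q); b=b[np.argsort(b[:,1])]; A=(b[0]+b[1])/2;B=(b[2]+b[3])/2
d=onz(c,A,36.5)-onz(c,B,36.5); print(np.degrees(np.arctan2(d[1],d[0])),np.linalg.norm(d))
M=onz(c,(297,75),105)-onz(c,(256,173),105); print('marks',np.degrees(np.arctan2(M[1],M[0])), np.linalg.norm(M))
E
```

```text
((275.1846618652344, 122.86824798583984), (105.66437530517578, 111.5560531616211), 150.7278594970703)
rim [ 497.27601043 -209.0473651   105.        ] (array([ 495.85009735, -210.16141679,  107.63141528]), np.float64(3.64691793362235))
((287.7095642089844, 121.91080474853516), (37.1678352355957, 8.760530471801758), 75.0685806274414)
wing [ 496.79858117 -212.37649154   36.5       ] (array([ 495.37638448, -211.15111943,   23.2408583 ]), np.float64(0.9120865358184181))
33.089316717729 41.09541839734551
marks -6.188474273753124 97.34879266810239
```

{"api": "carry_out", "payload": {
  "steps": [
    [[100,0.041,-0.027,0,0],[100,0.082,-0.053,0,0],[100,0.122,-0.08,0,0],[100,0.163,-0.106,0,-1],[100,0.204,-0.132,0,-2],[100,0.24,-0.157,0,-3],[100,0.265,-0.173,0,-3],[100,0.275,-0.178,0,-3]]
  ]
}}

```text
clock: 1.8
eef_pos: [649.5, -7.4, 405.3]
tcp_rot: [-3.138, -0.003, 0.402]
contact_force: [0.2, -1.4, 0.1]
opening: 0.999
```

```bash
python3 - <<'E'
from h import *
snap('wrist','w2.png')
rel((648,-10,404),22.9)
E
```

```text
t 1.85 pos [649.7  -7.6 405.3] rpy [-179.81   -0.21   23.02] F [ 0.8  1.4 -0.7] T [ 0.08 -0.02 -0.01] open 1.0
shift mm [-2.5  1.5  1.3] norm 3.2 spin 0.12
```

View pics/w2.png

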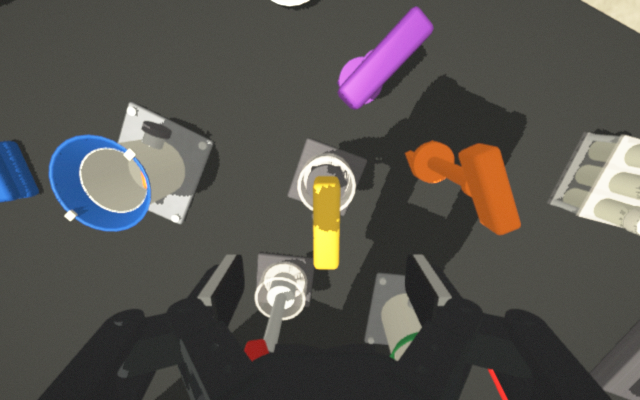

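```bash
python3 - <<'E'
from h import *
c=load('w2.png'); t=load('top0.png'); s=load('scene0.png')
m=hsvmask(c[0],(20,100,60),(33,255,255),(300,160,355,280))
p=np.argwhere(m>0)[:,::-1].astype(np.float32); q=cv2.minAreaRect(p); print(q)
b=cv2.boxPoints(q); print(b)
M=cv2.moments(m); ce=(M['m10']/M['m00'],M['m01']/M['m00']); print(ce)
P,g=tri(t,(317.7,172.3),c,ce); print('tri top',P,g); print('tri scene',tri(s,(290.45,194.5),c,ce))
b=b[np.argsort(b[:,1])]; A=(b[0]+b[1])/2;B=(b[2]+b[3])/2
a1,b1=onz(c,A,175),onz(c,B,175); d=a1-b1; print('ends',a1,b1,np.degrees(np.arctan2(d[1],d[0])),np.linalg.norm(d))
for P0 in ((648,-10,165),): print(proj(c,P0))
# orange handle
def cen(f,lo,hi,bx):
    m=hsvmask(f[0],lo,hi,bx); q=cv2.minAreaRect(np.argwhere(m>0)[:,::-1].astype(np.float32)); return q[0]
print('orange corners at z165',[onz(c,x,165).round(0) for x in ((460,150),(500,147),(520,227),(497,233))])
print('cup rim',onz(c,(327,184),50))
E
python3 -c "
from h import *
crop('w2.png','w2c.png',(270,120,400,300),4)"
```

```text
((325.9886474609375, 222.49974060058594), (27.856443405151367, 93.43042755126953), 1.301952600479126)
[[311.0026  268.8864 ]
 [313.12546 175.48012]
 [340.9747  176.11307]
 [338.85184 269.51935]]
(326.0354158376442, 222.5149224035018)
tri top [647.34943688  -9.63339124 169.52912112] 0.44388307451823034
tri scene (array([647.48693583,  -9.72598709, 168.2241291 ]), np.float64(1.2839263833048955))
ends [683.19890301   5.11343117 175.        ] [611.51110908 -23.68268766 175.        ] 21.884730835805993 77.25513742776754
[327.02695762 219.91568357]
orange corners at z165 [array([738., -79., 165.]), array([ 751., -105.,  165.]), array([ 703., -156.,  165.]), array([ 692., -142.,  165.])]
cup rim [648.98223494 -10.39948403  50.        ]
```

View pics/w2c.png

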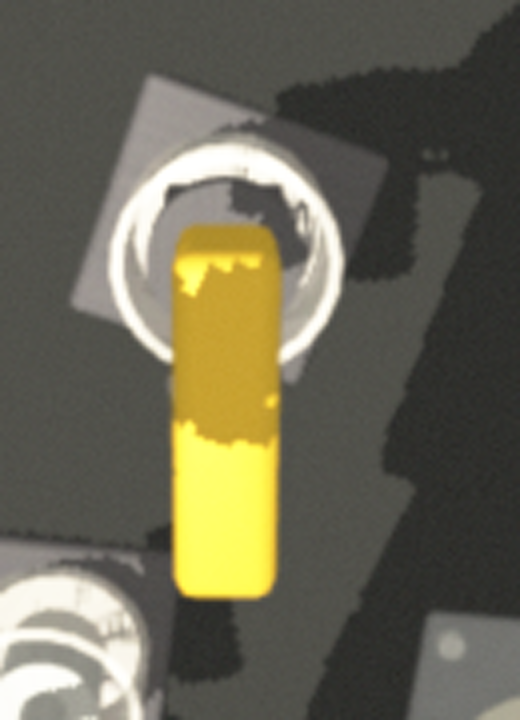

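Centre of the yellow handle: (647.4, −9.7, ~168), yaw about 22°, upright. Descending to grasp it.

```bash
python3 - <<'E'
from h import *
rel((647.4,-9.7,322),22)
E
```

```text
t 1.85 pos [649.7  -7.6 405.3] rpy [-179.81   -0.21   23.02] F [ 0.8  1.4 -0.7] T [ 0.08 -0.02 -0.01] open 1.0
shift mm [-3.2  1.3 83.3] norm 83.3 spin 1.02
```

{"api": "carry_out", "payload": {
  "steps": [
    [[100,-0.003,0.001,0,1],[100,-0.003,0.001,0.02,1],[100,-0.003,0.001,0.045,1],[100,-0.003,0.001,0.07,1],[100,-0.003,0.001,0.083,1],[100,-0.003,0.001,0.083,1]]
  ]
}}

```text
clock: 2.45
eef_pos: [646.2, -10.5, 320.5]
tcp_rot: [-3.137, 0.0, 0.383]
contact_force: [0.1, -0.5, -0.2]
opening: 1.002
```

```bash
python3 - <<'E'
from h import *
snap('wrist','w3.png')
rel((647.4,-9.7,322),22)
E
```

```text
t 2.5 pos [647.  -10.3 322. ] rpy [-1.7978e+02 -1.3000e-01  2.1940e+01] F [-0.2 -0.9  0.4] T [ 0.03 -0.03 -0.02] open 1.004
shift mm [ 0.6 -0.4  0. ] norm 0.8 spin -0.06
```

View pics/w3.png

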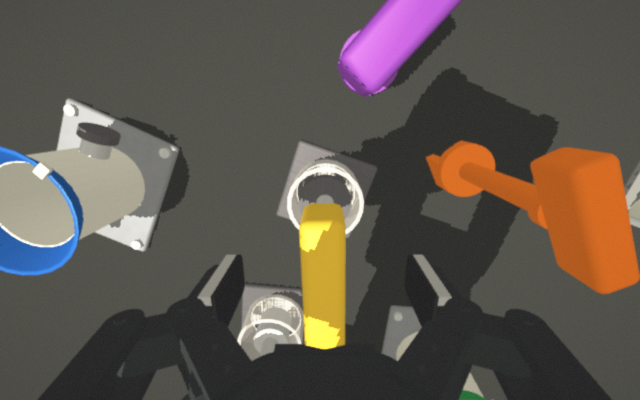

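The yellow handle lies centred between the pads, at about column 324. Closing the gripper.

{"api": "carry_out", "payload": {
  "steps": [
    [[15,0,0,0,0],[15,0,0,0,0],[15,0,0,0,0],[15,0,0,0,0],[15,0,0,0,0],[15,0,0,0,0],[15,0,0,0,0],[15,0,0,0,0]]
  ],
  "squeeze": 80
}}

```text
clock: 3.3
eef_pos: [647.3, -10.2, 322.7]
tcp_rot: [-3.138, -0.003, 0.383]
contact_force: [-0.8, 1.7, 5.5]
opening: 0.224
```

```bash
python3 - <<'E'
from h import *
rel((647.4,-9.7,420),22)
E
```

```text
t 3.3 pos [647.3 -10.2 322.7] rpy [-179.81   -0.18   21.95] F [-0.8  1.7  5.5] T [0.06 0.12 0.05] open 0.224
shift mm [  0.6  -0.8 -97.3] norm 97.3 spin -0.05
```

{"api": "carry_out", "payload": {
  "steps": [
    [[15,0,0,-0.005,0],[15,0,0,-0.02,0],[15,0,0,-0.045,0],[15,0,0,-0.075,0],[15,0,0,-0.105,0],[15,0,0,-0.13,0],[15,0,0,-0.135,0]]
  ]
}}

```text
clock: 4.0
eef_pos: [647.5, -10.8, 461.9]
tcp_rot: [-3.14, -0.008, 0.383]
contact_force: [0.7, -0.0, -3.3]
opening: 0.222
```

```bash
python3 - <<'E'
from h import *
snap('wrist','w4.png');snap('scene','s4.png')
rel((496,-210.5,457),33)
E
```

```text
t 4.1 pos [646.9 -10.8 458.6] rpy [-179.84   -0.26   21.95] F [ 0.3  0.1 -2.9] T [-0.04 -0.04 -0.01] open 0.223
shift mm [-2.146e+02  1.288e+02  2.000e-01] norm 250.3 spin -11.05
```

View pics/s4.png

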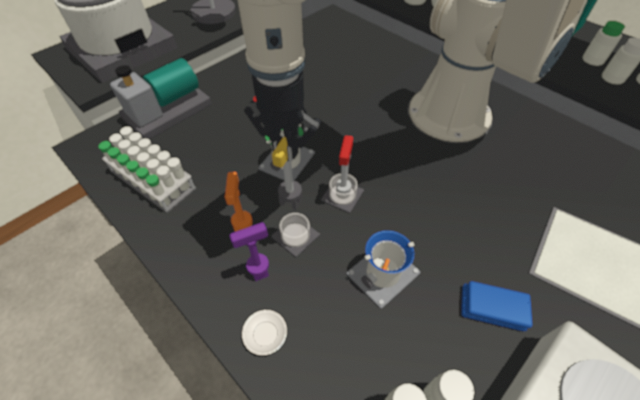

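View pics/w4.png

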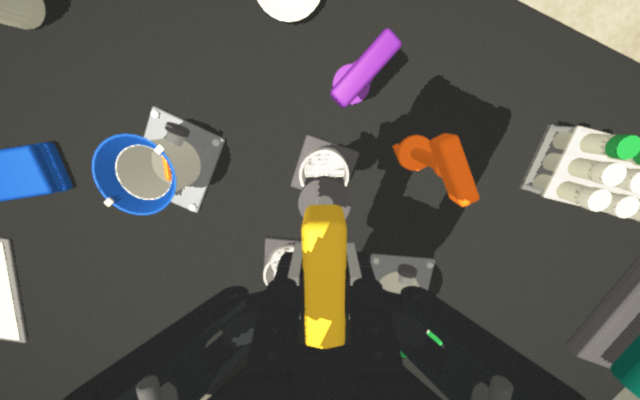

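The key hangs upright in the gripper and its cup is empty (scene 294,232). The shadowed head shows at wrist (322,195). Moving above the green housing.

{"api": "carry_out", "payload": {
  "steps": [
    [[15,-0.02,0.012,0,-1],[15,-0.055,0.033,0,-3],[15,-0.09,0.054,0,-5],[15,-0.125,0.075,0,-7],[15,-0.16,0.096,0,-9],[15,-0.19,0.114,0,-11],[15,-0.21,0.126,0,-11],[15,-0.2145,0.1288,0,-11]]
  ]
}}

```text
clock: 4.9
eef_pos: [494.2, -211.9, 455.5]
tcp_rot: [-3.137, -0.003, 0.573]
contact_force: [-0.8, 0.7, -3.4]
opening: 0.218
```

```bash
python3 - <<'E'
from h import *
snap('wrist','w5.png');snap('scene','s5.png');snap('top','t5.png')
rel((496,-210.5,457),33)
crop('s5.png','s5c.png',(230,60,360,190),4)
crop('w5.png','w5c.png',(220,80,420,300),3)
E
```

```text
t 5.05 pos [ 496.1 -210.2  456.3] rpy [-179.81   -0.26   32.9 ] F [ 0.3 -0.4 -3.4] T [-0.01 -0.03  0.02] open 0.227
shift mm [-0.2  0.1 -0.7] norm 0.8 spin -0.1
```

View pics/w5c.png

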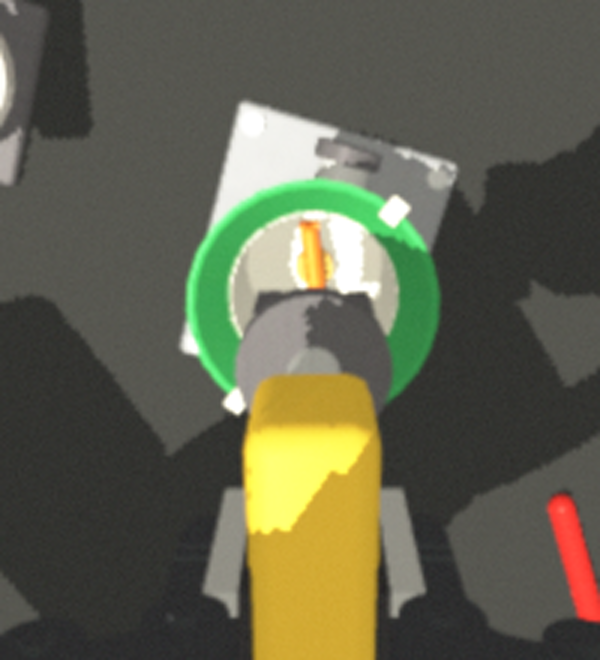

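View pics/s5c.png

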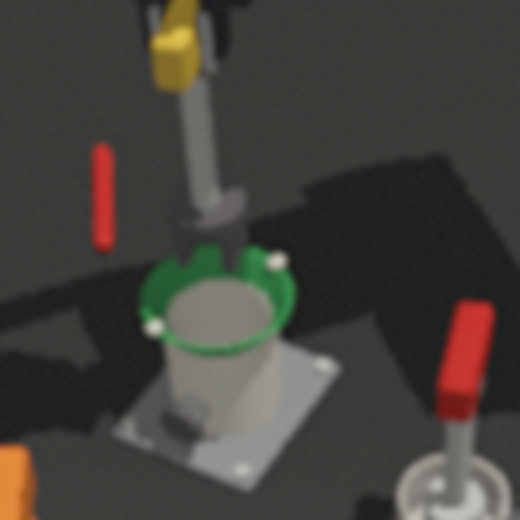

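View pics/t5.png

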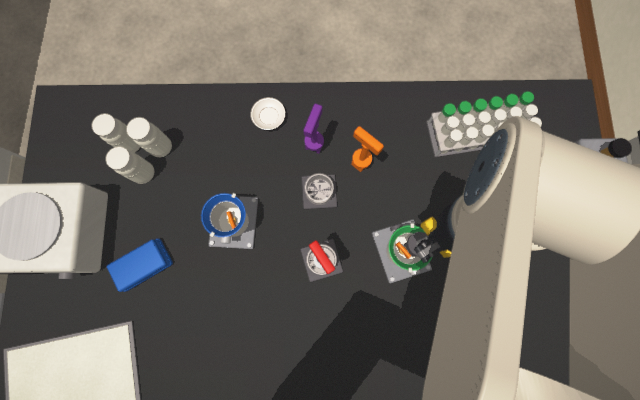

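The wrist crop shows the key head (crop 315,345) just above the rim, jaws apart with the slot along the handle. The wing is visible at crop (313,255), nearly in line with the handle. I'll re-measure from this still pose.

```bash
python3 - <<'E'
from h import *
c=load('w5.png'); t=load('top0.png')
bx=(270,130,380,230)
m=hsvmask(c[0],(50,100,40),(80,255,255),bx); p=np.argwhere(m>0)[:,::-1].astype(np.float32); e=cv2.fitEllipseDirect(cv2.convexHull(p)[:,0]); print(e)
# outer contour only, upper part of hull above v=205 (head hides the rest)
H=cv2.convexHull(p)[:,0]; H=H[H[:,1]<212]
W=np.array([onz(c,h,105)[:2] for h in H]); A=np.c_[2*W,np.ones(len(W))]; x=np.linalg.lstsq(A,(W**2).sum(1),rcond=None)[0]; print('rim circle @105',x[:2],np.sqrt(x[2]+x[0]**2+x[1]**2),len(H))
# same with top view
mt=hsvmask(t[0],(50,100,40),(80,255,255),(360,210,450,290)); p=np.argwhere(mt>0)[:,::-1].astype(np.float32);H=cv2.convexHull(p)[:,0]
W=np.array([onz(t,h,105)[:2] for h in H]); A=np.c_[2*W,np.ones(len(W))]; x=np.linalg.lstsq(A,(W**2).sum(1),rcond=None)[0]; print('top',x[:2],np.sqrt(x[2]+x[0]**2+x[1]**2))
m=hsvmask(c[0],(3,130,60),(20,255,255),(310,145,340,178)); p=np.argwhere(m>0)[:,::-1].astype(np.float32)
vx,vy,x0,y0=cv2.fitLine(p,cv2.DIST_HUBER,0,.01,.01).ravel(); print(len(p),vx,vy,x0,y0)
d=onz(c,(x0+10*vx,y0+10*vy),36.5)-onz(c,(x0-10*vx,y0-10*vy),36.5); print('wing ang',np.degrees(np.arctan2(d[1],d[0]))%180)
print(onz(c,(x0,y0),36.5), proj(c,(496,-210.5,36.5)))
# marks
M=onz(c,(220+394/3,80+211/3),105)-onz(c,(220+235/3,80+402/3),105); print('marks',np.degrees(np.arctan2(M[1],M[0])),(onz(c,(220+394/3,80+211/3),105)+onz(c,(220+235/3,80+402/3),105))/2)
# head top disc (z~ foot+? ) silhouettes: left/right extents
print('head edge dirs: key axis expected px at z 160/190', proj(c,(496,-210.5,141)),proj(c,(496,-210.5,171)))
E
```

```text
((323.936767578125, 180.54701232910156), (81.2667007446289, 84.83128356933594), 86.4869613647461)
rim circle @105 [ 494.23307209 -210.47175266] 49.44263342514462 28
top [ 494.91477692 -211.4943014 ] 49.11452924962844
76 0.1727119 0.98497236 325.507 164.29085
wing ang 42.724637313743074
[ 503.16859284 -206.93070384   36.5       ] [324.8733855  169.92124612]
marks -6.216335977893443 [ 493.53637761 -210.79948986  105.        ]
head edge dirs: key axis expected px at z 160/190 [324.74591475 189.58144813] [324.69166889 197.94795274]
```

```bash
python3 - <<'E'
from h import *
rel((494.5,-210.8,345),38)
E
```

```text
t 5.05 pos [ 496.1 -210.2  456.3] rpy [-179.81   -0.26   32.9 ] F [ 0.3 -0.4 -3.4] T [-0.01 -0.03  0.02] open 0.227
shift mm [ -2.2  -0.  111.3] norm 111.3 spin -5.1
```

{"api": "carry_out", "payload": {
  "steps": [
    [[15,-0.002,0,0,-3],[15,-0.002,0,0.01,-5],[15,-0.002,0,0.025,-5],[15,-0.002,0,0.042,-5],[15,-0.002,0,0.06,-5],[15,-0.002,0,0.075,-5],[15,-0.002,0,0.085,-5],[15,-0.002,0,0.085,-5]]
  ]
}}

```text
clock: 5.85
eef_pos: [494.7, -209.9, 369.6]
tcp_rot: [-3.136, -0.004, 0.662]
contact_force: [-0.1, -0.0, -3.2]
opening: 0.226
```

```bash
python3 - <<'E'
from h import *
rel((494.5,-210.8,328),38)
snap('wrist','w6.png')
crop('w6.png','w6c.png',(220,80,420,300),3)
E
```

```text
t 5.85 pos [ 494.7 -209.9  369.6] rpy [-179.68   -0.21   37.96] F [-0.1 -0.  -3.2] T [-0.04 -0.02  0.02] open 0.226
shift mm [-0.8  0.8 41.6] norm 41.6 spin -0.04
```

View pics/w6c.png

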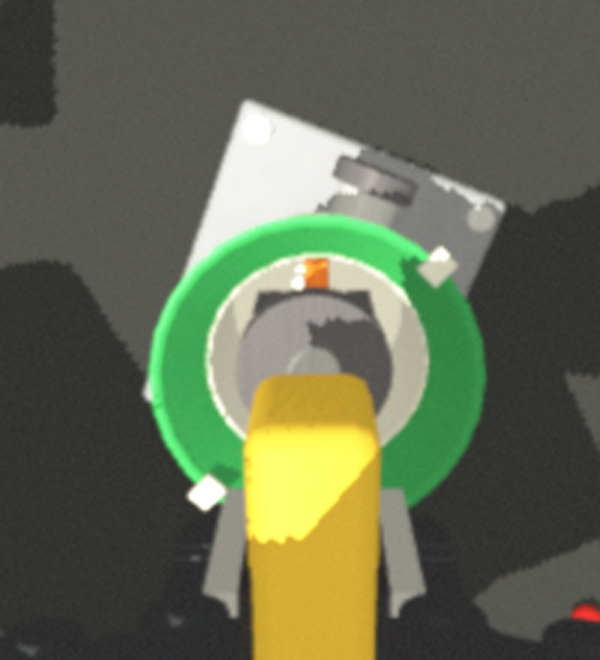

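The head is central in the bore (crop 317,360), and the wing end at crop (317,272) lines up with the middle of the slot. Lowering on.

{"api": "carry_out", "payload": {
  "steps": [
    [[15,0,0.001,0.01,0],[15,0,0.001,0.02,0],[15,0,0.001,0.028,0],[15,0,0.001,0.034,0],[15,0,0.001,0.036,0],[15,0,0.001,0.036,0]]
  ]
}}

```text
clock: 6.5
eef_pos: [495.5, -210.9, 334.3]
tcp_rot: [-3.137, -0.004, 0.662]
contact_force: [-0.1, 0.1, -2.8]
opening: 0.222
```

```bash
python3 - <<'E'
from h import *
rel((494.5,-210.8,328),38)
E
```

```text
t 6.5 pos [ 495.5 -210.9  334.3] rpy [-179.73   -0.23   37.94] F [-0.1  0.1 -2.8] T [ 0.1  -0.01  0.02] open 0.222
shift mm [-0.8 -0.6  6.3] norm 6.4 spin -0.06
```

{"api": "carry_out", "payload": {
  "steps": [
    [[15,0,0,0.002,0],[15,0,0,0.004,0],[15,0,0,0.005,0],[15,0,0,0.006,0],[15,0,0,0.006,0]]
  ]
}}

```text
clock: 7.0
eef_pos: [495.5, -210.8, 328.3]
tcp_rot: [-3.137, -0.004, 0.662]
contact_force: [0.0, -0.4, -3.4]
opening: 0.227
```

```bash
python3 - <<'E'
from h import *
rel((494.5,-210.8,328),38)
E
```

```text
t 7.0 pos [ 495.5 -210.8  328.3] rpy [-179.72   -0.23   37.94] F [ 0.  -0.4 -3.4] T [-0.04  0.    0.02] open 0.227
shift mm [-0.8 -0.6  0.3] norm 1.0 spin -0.06
```

{"api": "carry_out", "payload": {
  "steps": [
    [[15,0,0,0.001,0],[15,0,0,0.002,0],[15,0,0,0.003,0],[15,0,0,0.003,0]]
  ]
}}

```text
clock: 7.4
eef_pos: [495.8, -210.8, 326.7]
tcp_rot: [-3.138, -0.005, 0.662]
contact_force: [-2.5, 2.2, 11.1]
opening: 0.225
```

```bash
python3 - <<'E'
from h import *
rel((494.5,-210.8,328),38)
snap('wrist','w7.png'); snap('scene','s7.png')
crop('w7.png','w7c.png',(220,80,420,300),3)
crop('s7.png','s7c.png',(230,60,360,190),4)
E
```

```text
t 7.4 pos [ 495.8 -210.8  326.7] rpy [-179.78   -0.27   37.94] F [-2.5  2.2 11.1] T [ 0.46  0.8  -0.01] open 0.225
shift mm [-1.  -0.9 -1.3] norm 1.9 spin -0.06
```

View pics/w7c.png

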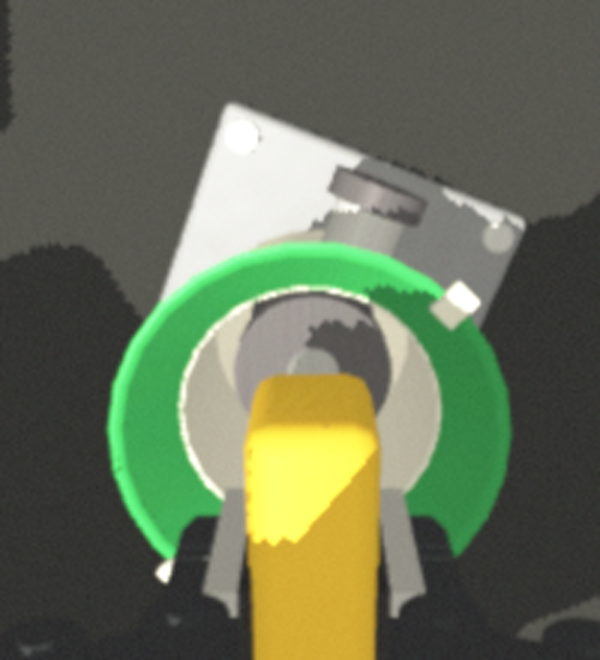

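View pics/s7c.png

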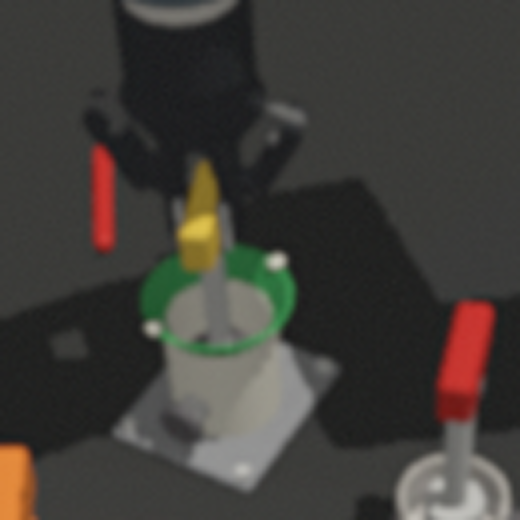

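The contact force rises at TCP z 326.7, which puts the handle near 172 mm, so the jaws are on the floor beside the wing. Now turning clockwise (+spin) with the load eased by about 1 mm.

{"api": "carry_out", "payload": {
  "steps": [
    [[15,-0.001,0,-0.001,0],[15,-0.001,0,-0.001,5],[15,-0.001,0,-0.001,11],[15,-0.001,0,-0.001,17],[15,-0.001,0,-0.001,23],[15,-0.001,0,-0.001,28],[15,-0.001,0,-0.001,32],[15,-0.001,0,-0.001,32]]
  ]
}}

```text
clock: 8.3
eef_pos: [495.0, -211.5, 327.6]
tcp_rot: [-3.136, -0.002, 0.103]
contact_force: [-0.7, -0.3, -4.5]
opening: 0.222
```

```bash
python3 - <<'E'
from h import *
rel((494.5,-210.8,327),-27.4)
E
```

```text
t 8.3 pos [ 495.  -211.5  327.6] rpy [-1.7967e+02 -1.1000e-01  5.8900e+00] F [-0.7 -0.3 -4.5] T [-0.06  0.07 -0.01] open 0.222
shift mm [-0.4 -0.7  0.6] norm 1.0 spin 33.29
```

{"api": "carry_out", "payload": {
  "steps": [
    [[15,0,-0.0005,0,5],[15,0,-0.0005,0,10],[15,0,-0.0005,0,15],[15,0,-0.0005,0,20],[15,0,-0.0005,0,24],[15,0,-0.0005,0,24]]
  ]
}}

```text
clock: 8.9
eef_pos: [494.8, -211.3, 327.5]
tcp_rot: [-3.136, 0.0, -0.315]
contact_force: [-0.4, -1.6, -4.4]
opening: 0.223
```

```bash
python3 - <<'E'
from h import *
rel((494.5,-210.8,327),-27.4)
E
```

```text
t 8.9 pos [ 494.8 -211.3  327.5] rpy [-1.797e+02  3.000e-02 -1.804e+01] F [-0.4 -1.6 -4.4] T [-0.68  0.19  0.04] open 0.223
shift mm [-0.5 -0.3  0.5] norm 0.8 spin 9.36
```

{"api": "carry_out", "payload": {
  "steps": [
    [[15,0,0,0,3],[15,0,0,0,6],[15,0,0,0,8],[15,0,0,0,8]]
  ]
}}

```text
clock: 9.3
eef_pos: [494.8, -211.4, 327.5]
tcp_rot: [-3.137, 0.001, -0.452]
contact_force: [-1.0, -2.4, -2.4]
opening: 0.226
```

```bash
python3 - <<'E'
from h import *
rel((494.5,-210.8,327),-27.4)
E
```

```text
t 9.3 pos [ 494.8 -211.4  327.5] rpy [-1.7973e+02  6.0000e-02 -2.5880e+01] F [-1.  -2.4 -2.4] T [-0.69  0.19  0.05] open 0.226
shift mm [-0.6 -0.4  0.5] norm 0.9 spin 1.52
```

{"api": "carry_out", "payload": {
  "steps": [
    [[15,0,0,0,1],[15,0,0,0,2],[15,0,0,0,2]]
  ]
}}

```text
clock: 9.6
eef_pos: [494.8, -211.5, 327.5]
tcp_rot: [-3.137, 0.001, -0.486]
contact_force: [-0.4, -0.5, -3.5]
opening: 0.221
```

```bash
python3 - <<'E'
from h import *
rel((494.5,-210.8,327),-27.4)
E
```

```text
t 9.6 pos [ 494.8 -211.5  327.5] rpy [-1.7973e+02  7.0000e-02 -2.7870e+01] F [-0.4 -0.5 -3.5] T [-0.61  0.1   0.09] open 0.221
shift mm [-0.6 -0.4  0.5] norm 0.9 spin -0.47
```

{"api": "carry_out", "payload": {
  "steps": [
    [[15,0,0,0,1],[15,0,0,0,2],[15,0,0,0,2]]
  ]
}}

```text
clock: 9.9
eef_pos: [494.8, -211.5, 327.5]
tcp_rot: [-3.137, 0.001, -0.522]
contact_force: [-1.7, -1.9, -3.4]
opening: 0.222
```

```bash
python3 - <<'E'
from h import *
rel((494.5,-210.8,327),-27.4)
E
```

```text
t 9.9 pos [ 494.8 -211.5  327.5] rpy [-1.7975e+02  8.0000e-02 -2.9880e+01] F [-1.7 -1.9 -3.4] T [-0.58  0.22  0.39] open 0.222
shift mm [-0.6 -0.4  0.5] norm 0.9 spin -2.48
```

{"api": "carry_out", "payload": {
  "steps": [
    [[15,0,0,0,1],[15,0,0,0,2],[15,0,0,0,2]]
  ]
}}

```text
clock: 10.2
eef_pos: [494.8, -211.4, 327.5]
tcp_rot: [-3.137, 0.002, -0.556]
contact_force: [-1.0, -2.1, -3.0]
opening: 0.221
```

```bash
python3 - <<'E'
from h import *
rel((494.5,-210.8,327),-27.4)
E
```

```text
t 10.2 pos [ 494.8 -211.4  327.5] rpy [-1.7976e+02  9.0000e-02 -3.1880e+01] F [-1.  -2.1 -3. ] T [-0.49  0.08  0.95] open 0.221
shift mm [-0.6 -0.3  0.5] norm 0.9 spin -4.48
```

The torque climbed from 0.09 to 0.39 to 0.95 N m near yaw −29°, against a predicted −27°, so the nut is on its stop. Easing back 2°, setting the key on the floor and letting go.

{"api": "carry_out", "payload": {
  "steps": [
    [[15,0,0,0,-2],[15,0,0,0.0005,-2],[15,0,0,0.0005,-2],[30,0,0,0.0005,-2],[45,0,0,0.0005,-2],[80,0,0,0.0005,-2],[100,0,0,0.0005,-2],[100,0,0,0.0005,-2]]
  ]
}}

```text
clock: 11.0
eef_pos: [494.9, -211.4, 327.0]
tcp_rot: [-3.137, 0.001, -0.522]
contact_force: [-0.5, -0.1, 0.4]
opening: 0.939
```

```bash
python3 - <<'E'
from h import *
rel((494.5,-210.8,427),-29)
snap('wrist','w8.png')
E
```

```text
t 11.0 pos [ 494.9 -211.4  327. ] rpy [-1.7975e+02  8.0000e-02 -2.9900e+01] F [-0.5 -0.1  0.4] T [ 0.02 -0.03 -0.02] open 0.939
shift mm [  -0.8   -0.8 -100. ] norm 100.0 spin -0.9
```

View pics/w8.png

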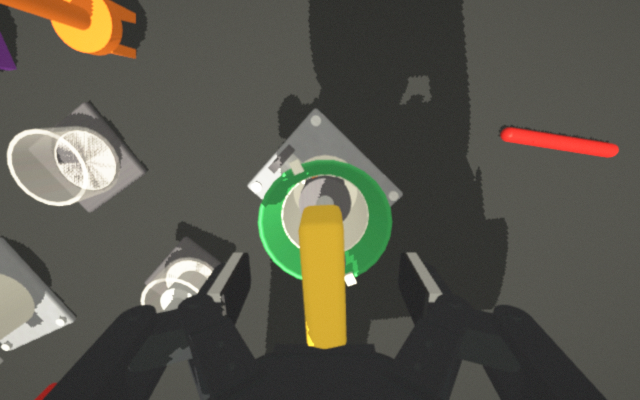

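The key stands free at column 324, between the open fingers. Retreating straight up.

{"api": "carry_out", "payload": {
  "steps": [
    [[100,0,0,-0.01,0],[100,0,0,-0.03,0],[100,0,0,-0.06,0],[100,0,0,-0.09,0],[100,0,0,-0.11,0],[100,0,0,-0.12,0],[100,0,0,-0.12,0]]
  ]
}}

```text
clock: 11.75
eef_pos: [494.9, -212.0, 448.6]
tcp_rot: [-3.137, -0.001, -0.522]
contact_force: [-0.5, -0.7, -0.5]
opening: 1.002
```

```bash
python3 - <<'E'
from h import *
snap('wrist','w9.png'); snap('scene','s9.png'); snap('top','t9.png')
rel((494.5,-210.8,427),-29)
c=load('w9.png'); s=load('s9.png')
out=[]
for f,bx in ((c,(250,100,400,330)),(s,(240,80,320,170))):
    m=hsvmask(f[0],(20,100,60),(33,255,255),bx); p=np.argwhere(m>0)[:,::-1].astype(np.float32); q=cv2.minAreaRect(p); print(q); out.append(q[0])
print(tri(c,out[0],s,out[1]))
m=hsvmask(c[0],(20,100,60),(33,255,255),(250,100,400,330)); q=cv2.minAreaRect(np.argwhere(m>0)[:,::-1].astype(np.float32)); b=cv2.boxPoints(q); b=b[np.argsort(b[:,1])]
d=onz(c,(b[0]+b[1])/2,180)-onz(c,(b[2]+b[3])/2,180); print(np.degrees(np.arctan2(d[1],d[0])),np.linalg.norm(d))
crop('w9.png','w9c.png',(220,80,420,300),3)
crop('s9.png','s9c.png',(230,60,360,190),4)
E
```

```text
t 11.9 pos [ 494.4 -211.8  445.9] rpy [-179.76    0.18  -29.9 ] F [ 0.5 -0.1 -1.1] T [-0.   -0.01  0.03] open 1.005
shift mm [-0.3 -0.8 18.9] norm 18.9 spin -0.9
((323.7028503417969, 204.07186889648438), (80.4556655883789, 23.381303787231445), 87.70938873291016)
((281.8539123535156, 113.53369903564453), (15.365401268005371, 30.50594139099121), 77.00537872314453)
(array([ 494.65785094, -209.45899063,  170.5976954 ]), np.float64(0.545594534882366))
-27.807797894343064 75.92792318583022
```

View pics/w9c.png

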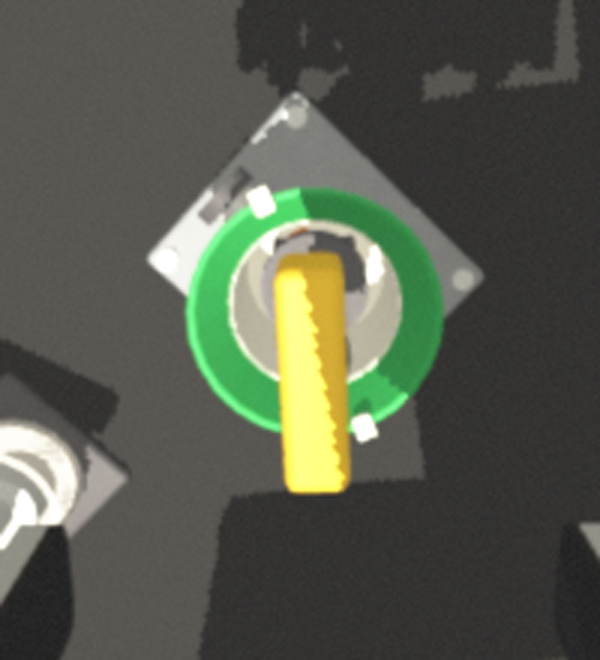

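View pics/s9c.png

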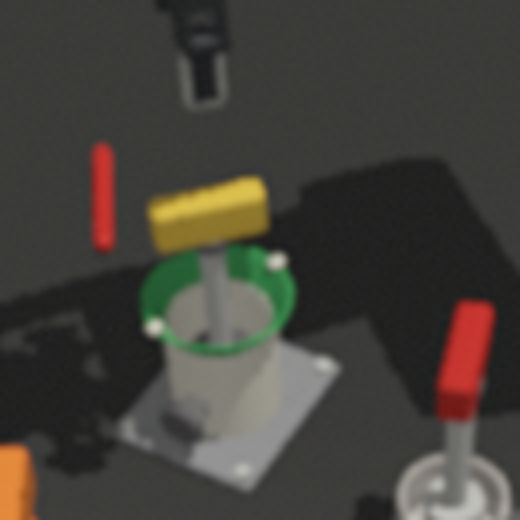

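View pics/t9.png

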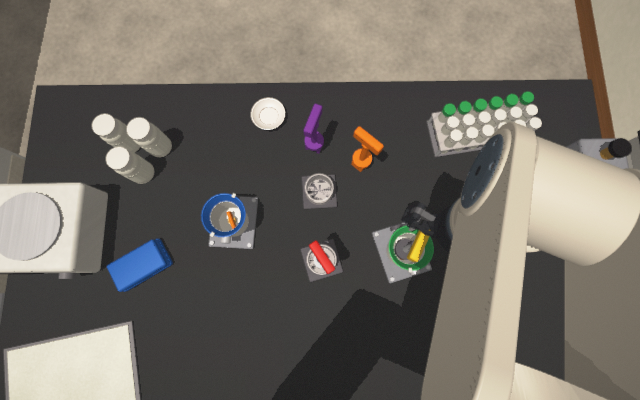

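The key stands upright in the green housing: handle at (494.7, −209.5, 170.6), within 2 mm of the axis. A sliver of the orange wing (w9 crop 298,232) points towards the white mark. The blue nut looks unchanged at top (232,219).

```bash
python3 - <<'E'
from h import *
print(workorder.sign_off())
E
```

```text
the job is handed in; nothing more can be done
None
```

I took the yellow-handled key out of its cup, lowered it over the green housing's wing nut, turned the nut clockwise to its stop, and left the key standing there. I handed the job in at about 11.9 s; no verdict was reported.

- **Seating:** the jaws met the floor with the wrist (TCP) at z 326.7 mm. That puts the handle centre near 172 mm, the height given for jaws resting on the floor.
- **Tightening:** turning torque rose from 0.09 to 0.95 N m between yaw −28° and −32°, close to the −27° I had predicted for the stop. I could not read the nut's angle directly. A sliver of the wing seen in the last picture points towards the white mark.
- **Final position:** after release the handle measured (494.7, −209.5, 170.6) mm, within 2 mm of the housing axis. The key looked upright, the gripper was clear, and the blue nut looked unchanged.
- **Disagreement:** three readings of the wing's starting angle gave 33°, 39° and 43°. I lined the key up at 38°, well inside the 21° of play, and it went down without touching the wing.

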